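# Lock the whetstone on the sharpening board

## Task

Get the whetstone on the sharpening board ready for honing. With the fingertips only, push the stone along the board until its end is up against the end stop, and after that push the handle of the cam clamp round until the cam grips the stone firmly, flat against the long fence. Lift nothing, and leave the things around the board where they are.

Things in the scene. Friction and masses are not known exactly. Their poses are not given: they have to be found in the camera images.
- board: Plywood sharpening board, fixed. Origin on the worktop under the middle of the stone bed, axes along the board, z up. Plywood spans x -120 to +70 mm, y -153 to +137 mm, its top 18 mm over the worktop. Dark wooden end stop across the +y end, fence along the +x side, both 16 mm high over the plywood, lower than the stone; the bed's -y end is open.
- stone_center (a point): Centre (half-way up) of the whetstone lying on the board: yellow and grey, 69 mm wide (its x), 181 mm long (its y), 28 mm thick, up to 1 kg. It starts short of the end stop, a little off the fence and slightly askew. Against stop and fence its centre is at x = 0, y = +19.5 mm, z = 32 mm in the board's frame.
- cam_lever (a joint): Angle of the wooden cam clamp on the board's -x side, rad, anticlockwise from above: 0 open, at most 1.75; turns easily, stays where left. With the stone at the fence its round eccentric (48 mm) touches the stone at about 1.33; 6 to 12 N at the handle's end then grips firmly, at about 1.37 to 1.42. At angle q the handle points from the bolt along direction 2.967 + q in the board's frame.
- cam_pivot (a point): Axis of the cam clamp's bolt, at half the handle's height: x = -64.5, y = +30 mm in the board's frame, 28.5 mm above the worktop. A small steel pin (8 mm, 16 mm high) on the board at x = -88, y = +47.5 mm marks the open position.
- lever_end (a point): Centre of the handle's round end (23 mm diameter, 18 mm high), 90 mm from the bolt and 28.5 mm above the worktop. The handle between is 17 mm wide, its underside 2 mm above the plywood.
- spare_stone: Bystander: grey-blue whetstone 65 x 205 x 24 mm on the worktop beyond the fence. Leave it.
- slurry_stone: Bystander: small dark slurry stone 43 x 70 x 14 mm on the worktop beside the board's near right corner. Leave it.
- oil: Bystander: honing oil bottle, 36 mm diameter, 132 mm high, standing on the worktop left of the board. Leave it.
- stop_face (a point): Middle of the end stop's inner face, at y = +110 mm in the board's frame, 8 mm above the plywood; same axes as the board. The face is 112 mm wide, across the board's x.
- fence_face (a point): Middle of the fence's inner face, at x = +34.5 mm in the board's frame, 8 mm above the plywood; same axes as the board. The face runs along y from -135 to +110 mm.

How it is judged:
On the way:
1. the stone's end is against the end stop while the cam clamp is still open (y of stone_center in the frame of board above 0.017 m and value of joint cam_lever below 0.6 rad), for 0.2 s.
At the end, for the whole second after the job is handed in: The stone lies flat on the board, its end within 3 mm of the end stop and its side within 3 mm of the fence, square to them within 0.025 rad; the cam handle is round past 1.2 rad and the cam presses on the stone with more than 8 N, at rest (y of stone_center in the frame of board between 0.0165 and 0.0225 m and x of stone_center in the frame of board between -0.003 and 0.003 m and angle between the y axis of stone_center and the y axis of board, either way round below 0.025 rad and height (world z) of stone_center below 0.035 m and value of joint cam_lever above 1.2 rad and contact force between cam_lever and stone above 8 N and linear speed of stone below 0.01 m/s); the robot touches nothing.
It fails at once if the stone is lifted or tipped (height (world z) of stone_center above 0.04 m or angle between stone_center's own z axis and vertical above 0.12 rad).
It fails at once if a bystander is disturbed (distance of any of spare_stone, slurry_stone, oil from where it was at the start of the episode above 0.015 m).
It also fails if it takes over 51 s, if anything falls off the work surface, if the arm or the gripper's body presses on something with over 40 N, if the wrist force passes 120 N, or if a joint passes its speed limit or range.

## Robot

A 6-joint arm with a two-finger parallel gripper is mounted at the origin on the work surface; the furniture and walls round the work are solid. World frame = base frame: x ahead of the robot, y to its left, z up, the work surface at z = 0. Lengths are in m, angles in rad, forces in N, time in s.
With the tool pointing down it reaches from about 0.275 to 0.725 m from the base axis. Payload 15.9 kg.
Tool frame: the origin (TCP) lies on the centre line of the jaws, within the pads' length; the fingertips stand 25 mm ahead of it and the grasp point (between the pads) lies 6 mm ahead of it (nose_length is the distance from the TCP to the fingertips, in m); z points along the fingers, y is the line along which they close (so a half turn about z gives the same grasp; the last joint's range is limited). The gripper opens to 85 mm and grips with 20 to 120 N. Pads are 22 mm wide; open, the fingers measure 114 mm over their backs; the gripper's body (76 mm by 85 mm) begins 54 mm behind the grasp point. The pads swing forward as they close: fully open they stand 13 mm farther back than shut.
Start: joints at [1.242, 0.213, -0.034, 1.323, 0, 1.571], TCP at [0.161, 0.473, 0.256] pointing down, gripper open.
Joint ranges: [-2.98, 2.98], [-0.74, 1.72], [-1.14, 1.35], [-2.1, 2.04], [-1.57, 1.44], [-3.14, 3.14]. Speed limits (rad/s): [1.89, 1.89, 2.39, 2.57, 3.14, 3.14].

## Interface

Orientations are given as [roll, pitch, yaw] about the fixed x, y, z axes, in that order (R = Rz(yaw) Ry(pitch) Rx(roll)).
In Python, from plant import get_state, camera, camera_info, close_job, cut_out, nose_length gives the robot as it stands.
- The arm moves only by the shell command python3 -m creep 'ROWS' [OPENING] [FORCE]. ROWS is JSON, a list of rows, each an object with "dp": the shift along the tool's x, y, z in cm, a list of three; "twist": the turn, a rotation vector about the tool's x, y, z in degrees, a list of three. In form: [{"dp": [dx, dy, dz], "twist": [ax, ay, az]}, ...]. A call has 1 to 12 rows; each row shifts and turns the commanded pose from where the row before left it, along the tool's axes as they then stand; what a row does not reach is not made up. A row lasts 1/12 s, in which the tool goes at most 41.7 mm and 7.16 degrees, less where a joint would pass 70% of its speed; a pose out of reach is approached as far as the arm can. A call with a gripper value outside its range is refused whole. OPENING is the opening, from 0 (shut) to 1 (fully open), set as the call begins (- or left out, the last holds). The fingers move at their own pace and stop on an object; FORCE is the grip in N (left out, the last holds). Time passes only in rows, so rows that do not move let the fingers close. It gives the time, the measured TCP pose, the force, the opening and the grip force at its end, in the units of the state.
- get_state(): the state, without advancing time (a new reading comes with each control period).
- camera(name): name is "scene" or "top" or "wrist"; returns (picture, depth): 420x560x3 uint8, red, green, blue; 420x560 float32, m along the optical axis (not along the pixel's ray), 0 where there is no reading.
- camera_info(name): a dict with "camera_matrix" (3x3 intrinsics, pixels), "rvec" (rotation vector, rad) and "tvec" (3), from world to camera coordinates, as OpenCV has them; the wrist camera has in their place "tool_from_camera" (4x4, takes a point from camera to tool coordinates, whose origin is the TCP and whose axes are the flange's). Camera axes: x right, y down, z forward; pixel columns grow to the right and rows downward; lengths in m; the calibration is good to about 2 mm. The wrist camera is an equidistant fisheye: a pixel r from the principal point sees the ray r / f radians off the axis. A picture is of the moment at which its call begins: read the wrist's pose just before it. camera_info takes no time and is no camera call.
- close_job(): hands the job in; it is judged then, once.
Trained networks look in the newest picture that a camera, given by its name, has taken for a name from the list of things; names that differ only in an ending like _2 or _b are one class to them, and where a whole thing is asked for, a point or a joint stands for the part that bears it (a point fixed in the world has none). Each returns a list of dicts, best first, with "conf" (0 to 1); they miss things now and then, are a little off and sometimes report something else, mostly with a low value. They report only what shows in the picture. A call takes as long as a camera call.
- cut_out(camera, label): "mask" (420x560 bool, what is visible of it) and "box" ([left, top, right, bottom] in pixels, round what is visible of it).
The state is a dict: "time": time; "joint_pos": joint angles; "qvel": joint speeds; "effort": joint torques, N m; "position": TCP position; "ee_rot": TCP orientation; "wrist_force": force on the tool from outside, world axes, zero at the start; "wrist_torque": the same for the moment, N m; "grip_width": opening from 0.0 (shut) to 1.0 (fully open); "grasp_force": force on a finger pad.
Only numpy, scipy, OpenCV 4.12 (cv2) and the standard library are available. Lean on these libraries where they do the work, as an engineer would, in place of code of your own. Each camera call takes 0.05 s, during which the arm holds its last target. There are 200 camera calls.

## Working session

There is one attempt and no reset: what is moved stays moved. The work goes in short steps, Python scripts to look and compute and a shell command to move; the robot and the scene stay as the last step left them, time stands still between calls to the robot, and variables do not carry over. Pictures are saved under pics/ and viewed, at most 10 in all, crops included, and the job is handed in when it is done.

```bash
mkdir -p pics
cat > h.py <<'E'
import numpy as np, cv2
from plant import *
def world(name,depth,uv):
    i=camera_info(name);K=np.array(i["camera_matrix"]);R=cv2.Rodrigues(np.array(i["rvec"],float))[0];t=np.array(i["tvec"],float).ravel()
    uv=np.atleast_2d(uv).astype(int);d=depth[uv[:,1],uv[:,0]]
    c=np.c_[(uv[:,0]-K[0,2])/K[0,0]*d,(uv[:,1]-K[1,2])/K[1,1]*d,d]
    return (c-t)@R   # R^T(c-t)
E
python3 - <<'E'
from h import *
s=get_state();print(s["time"],s["position"],s["ee_rot"],nose_length)
im,d=camera("top");cv2.imwrite("pics/top.png",im[:,:,::-1]);np.save("d.npy",d)
for l in ["board","stone_center","cam_lever","lever_end","spare_stone","slurry_stone","oil"]:
    for o in cut_out("top",l)[:2]:
        m=o["mask"];v,u=np.nonzero(m);ok=d[v,u]>0
        p=world("top",d,np.c_[u,v][ok]);z=np.percentile(p[:,2],[10,50,90]);
        r=cv2.minAreaRect((p[:,:2]*1000).astype(np.float32))
        print(l,round(o["conf"],2),o["box"],"z",z.round(3),"rect",np.round(r[0],1),np.round(r[1],1),round(r[2],1))
E
```

```text
0.0 [0.16135344 0.47291528 0.25581732] [-3.14048514e+00 -1.32821527e-05  2.81280937e+00] 0.025
board 0.92 [250.4, 173.6, 389.2, 291.5] z [0.016 0.019 0.036] rect [553.4 -95.9] [233.2 289.6] 8.2
board 0.58 [264.4, 140.1, 352.8, 180.5] z [0.02  0.023 0.026] rect [724.2 -75. ] [ 70.3 209.1] 6.8
stone_center 0.77 [289.8, 191.1, 369.3, 233.3] z [0.043 0.046 0.048] rect [ 601.4 -117.6] [ 72.6 180. ] 6.7
cam_lever 0.91 [297.3, 235.8, 322.1, 287.3] z [0.034 0.037 0.04 ] rect [489.5 -70.4] [ 48.7 116.3] 88.6
cam_lever 0.53 [250.0, 174.7, 389.6, 286.5] z [0.016 0.019 0.036] rect [555.  -97.1] [242.1 294.9] 8.1
lever_end 0.71 [297.1, 235.5, 319.7, 288.4] z [0.034 0.037 0.04 ] rect [491.6 -62.6] [ 45.  123.5] 79.7
spare_stone 0.68 [261.9, 139.6, 351.8, 182.5] z [0.02  0.023 0.026] rect [725.6 -75.9] [ 72.7 211.3] 11.2
slurry_stone 0.75 [393.9, 244.7, 425.6, 272.8] z [0.011 0.014 0.016] rect [ 497.5 -305.2] [68.5 45. ] 61.2
oil 0.81 [222.1, 239.8, 242.6, 257.1] z [0.046 0.072 0.108] rect [522.9 105.2] [46.  34.3] 63.0
```

View pics/top.png

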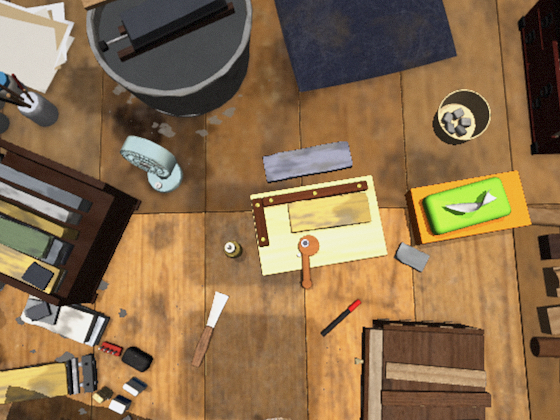

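The picture shows the board in the centre with the fence on top (far side, +x world) and the stop at left. The stone is around (330,212) and the cam bolt near (307,244). The handle points down to (307,283), and the oil is at (232,248). Next I fit the frames using ray–plane intersections.

```bash
cat >> h.py <<'E'
def plane(name,uv,z):
    i=camera_info(name);K=np.array(i["camera_matrix"]);R=cv2.Rodrigues(np.array(i["rvec"],float))[0];t=np.array(i["tvec"],float).ravel()
    uv=np.atleast_2d(uv).astype(float);r=np.c_[(uv[:,0]-K[0,2])/K[0,0],(uv[:,1]-K[1,2])/K[1,1],np.ones(len(uv))]@R
    C=-R.T@t; return C+r*((z-C[2])/r[:,2])[:,None]
E
python3 - <<'E'
from h import *
d=np.load("d.npy")
i=camera_info("top");R=cv2.Rodrigues(np.array(i["rvec"],float))[0];print("cam",(-R.T@np.array(i["tvec"]).ravel()).round(3), np.array(i["camera_matrix"])[0,0])
im,d=camera("top")
def rect(l,z,k=0,f=None):
    m=cut_out("top",l)[k]["mask"].astype(np.uint8)
    c=max(cv2.findContours(m,cv2.RETR_EXTERNAL,cv2.CHAIN_APPROX_NONE)[0],key=cv2.contourArea)[:,0]
    p=plane("top",c,z)[:,:2]*1000
    return cv2.minAreaRect(p.astype(np.float32)),m
for l,z in [("board",.018),("stone_center",.046),("cam_lever",.0375),("slurry_stone",.014),("spare_stone",.024)]:
    r,_=rect(l,z);print(l,[np.round(x,1) for x in r])
# plywood by colour (pale) on depth height map
v,u=np.mgrid[165:300,240:400];uv=np.c_[u.ravel(),v.ravel()]
hsv=cv2.cvtColor(im,cv2.COLOR_RGB2HSV)[uv[:,1],uv[:,0]]
w=world("top",d,uv)
b=(w[:,2]>.012)&(w[:,2]<.024)&(hsv[:,2]>200);p=plane("top",uv[b],.018)[:,:2]*1000
m=np.zeros(d.shape,np.uint8);m[uv[b][:,1],uv[b][:,0]]=255
dark=(w[:,2]>.026)&(w[:,2]<.042)&(hsv[:,2]<120);
print("dark n",dark.sum());m2=m*0;m2[uv[dark][:,1],uv[dark][:,0]]=255
st=im[165:300,240:400].copy();big=cv2.resize(st,None,fx=5,fy=4.4,interpolation=cv2.INTER_CUBIC)
cv2.imwrite("pics/crop.png",big[:,:,::-1])
r=cv2.minAreaRect(p[np.ones(len(p),bool)].astype(np.float32));print("ply",[np.round(x,1) for x in r])
E
```

```text
cam [ 0.448 -0.022  1.073] 459.71475068041514
board [array([553.4, -95.2]), array([233.3, 291. ]), np.float64(8.2)]
stone_center [array([ 598.9, -117.5]), array([ 71.6, 181.1]), np.float64(7.9)]
cam_lever [array([488.3, -69.6]), array([ 42.8, 113.9]), np.float64(88.4)]
slurry_stone [array([ 496.4, -305.2]), array([72.3, 45. ]), np.float64(60.5)]
spare_stone [array([723.6, -72.9]), array([ 68.1, 204.1]), np.float64(9.6)]
dark n 906
ply [array([589., -91.]), array([217.2, 288.7]), np.float64(8.1)]
```

View pics/crop.png

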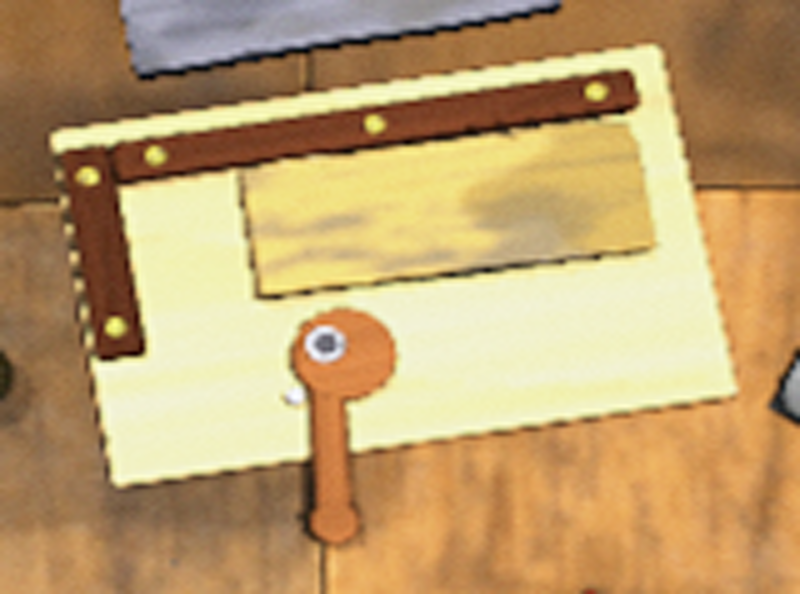

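The crop shows the board corners at (50,130), (660,45), (737,392) and (112,487). The stone corners are at (240,172), (632,122), (655,248) and (258,297). The bolt is at (327,345) and the handle end at (333,521). The gap from stone to stop is about 110 crop px.

Run:
```python
from h import *
def P(a,z):
    a=np.array(a,float); return plane("top",np.c_[240+(a[:,0]+.5)/5-.5,165+(a[:,1]+.5)/4.4-.5],z)[:,:2]*1000
W=P([(50,130),(660,45),(737,392),(112,487)],.018)
# board corners: upper-left=(+70,+137), upper-right=(70,-153), lower-right(-120,-153), lower-left(-120,137)
B=np.array([(70,137),(70,-153),(-120,-153),(-120,137)],float)
def fit(B,W):
    Bc=B-B.mean(0);Wc=W-W.mean(0);th=np.arctan2((Bc[:,0]*Wc[:,1]-Bc[:,1]*Wc[:,0]).sum(),(Bc*Wc).sum())
    R=np.array([[np.cos(th),-np.sin(th)],[np.sin(th),np.cos(th)]]);return th,R,W.mean(0)-R@B.mean(0)
inB=lambda p:((p-t)@R).round(1)
# also features
th,R,t=fit(B,W);print("board",th,t.round(1),"res",(B@R.T+t-W).round(1).tolist())
S=P([(240,172),(632,122),(655,248),(258,297)],.046)
SB=inB(S);print("stone corners in board",SB.tolist(),SB.mean(0))
print("bolt",inB(P([(327,345)],.042)),"end",inB(P([(333,521)],.0375)),"pin",inB(P([(294,396)],.034)))
print("stop inner",inB(P([(118,182),(142,350)],.034)),"fence inner",inB(P([(118,182),(636,107)],.034)))
for n,p in [("oil",(523,105)),("slurry",(496,-305)),("tcp",get_state()["position"][:2]*1000)]:print(n,inB(np.array([p],float)))
```

```text
board 0.1404230059130612 [598.  -82.3] res [[-0.1, 0.7], [1.6, -0.1], [-1.8, -0.8], [0.3, 0.1]]
stone corners in board [[28.6, 53.1], [25.2, -126.4], [-40.8, -124.3], [-36.5, 55.7]] [ -5.875 -35.475]
bolt [[-65.4  29.1]] end [[-153.4   41.3]] pin [[-88.2  47.8]]
stop inner [[ 34.5 108.8]
 [-53.8 111.8]] fence inner [[  34.5  108.8]
 [  34.6 -132.1]]
oil [[-48. 196.]]
slurry [[-132.2 -206.2]]
tcp [[-354.5  611.1]]
```

Board frame fit: yaw 0.140 at (598, −82.3) mm. It agrees within 1–4 mm with the given pin, bolt, fence and handle-end positions. First I turn the tool square to the board (yaw 1.711, tool x = board y, tool y = board x) with the fingers shut.

```bash
cat >> h.py <<'E'
def bstate():
    s=get_state();c,n=np.cos(.1404),np.sin(.1404);R=np.array([[c,-n],[n,c]])
    p=s["position"]*1000;f=np.array(s["wrist_force"])
    print("t",round(s["time"],2),"board xy",((p[:2]-[598,-82.3])@R).round(1),"z",p[2].round(1),"rot",np.round(s["ee_rot"],3),"Fboard",(f[:2]@R).round(1),f[2].round(1),"j",np.round(s["joint_pos"],2),"open",round(float(s["grip_width"]),2))
E
python3 -m creep '[{"dp":[0,0,0],"twist":[0,0,7.01]},{"dp":[0,0,0],"twist":[0,0,7.01]},{"dp":[0,0,0],"twist":[0,0,7.01]},{"dp":[0,0,0],"twist":[0,0,7.01]},{"dp":[0,0,0],"twist":[0,0,7.01]},{"dp":[0,0,0],"twist":[0,0,7.01]},{"dp":[0,0,0],"twist":[0,0,7.01]},{"dp":[0,0,0],"twist":[0,0,7.01]},{"dp":[0,0,0],"twist":[0,0,7.01]}]' 0 60
python3 -m creep '[{"dp":[-3,1.5,0],"twist":[0,0,0]},{"dp":[-3,1.5,0],"twist":[0,0,0]},{"dp":[-3,1.5,0],"twist":[0,0,0]},{"dp":[-3,1.5,0],"twist":[0,0,0]},{"dp":[-3,1.5,0],"twist":[0,0,0]},{"dp":[-3,1.5,0],"twist":[0,0,0]},{"dp":[-3,1.5,0],"twist":[0,0,0]},{"dp":[-3,1.5,0],"twist":[0,0,0]},{"dp":[-3,1.5,0],"twist":[0,0,0]},{"dp":[-3,1.5,0],"twist":[0,0,0]}]'
python3 -c 'from h import *;bstate()'
```

```text
time: 1.45
position: [0.1614, 0.4732, 0.2563]
ee_rot: [3.142, 0.0, 1.706]
wrist_force: [0.1, -0.4, -0.2]
grip_width: -0.001
grasp_force: 0.0
time: 2.28
position: [0.3527, 0.1957, 0.2565]
ee_rot: [3.141, -0.0, 1.712]
wrist_force: [0.9, 0.8, 0.5]
grip_width: 0.004
grasp_force: 0.0
t 2.28 board xy [-204.   309.6] z 256.5 rot [ 3.141 -0.     1.712] Fboard [1.  0.6] 0.5 j [ 0.51  0.01 -0.26  1.3   0.    1.94] open 0.0
```

```bash
python3 -m creep '[{"dp":[-3,1.25,0],"twist":[0,0,0]},{"dp":[-3,1.25,0],"twist":[0,0,0]},{"dp":[-3,1.25,0],"twist":[0,0,0]},{"dp":[-3,1.25,0],"twist":[0,0,0]},{"dp":[-3,1.25,0],"twist":[0,0,0]},{"dp":[-3,1.25,0],"twist":[0,0,0]},{"dp":[-3,1.25,0],"twist":[0,0,0]},{"dp":[-3,1.25,0],"twist":[0,0,0]}]'
python3 -m creep '[{"dp":[-3,1.25,0],"twist":[0,0,0]},{"dp":[-3,1.25,0],"twist":[0,0,0]},{"dp":[-3,1.25,0],"twist":[0,0,0]},{"dp":[-3,1.25,0],"twist":[0,0,0]},{"dp":[-3,1.25,0],"twist":[0,0,0]},{"dp":[-3,1.25,0],"twist":[0,0,0]},{"dp":[-3,1.25,0],"twist":[0,0,0]},{"dp":[-2,0.9,0],"twist":[0,0,0]},{"dp":[0,0,0],"twist":[0,0,0]}]'
python3 -m creep '[{"dp":[0,0,3],"twist":[0,0,0]},{"dp":[0,0,3],"twist":[0,0,0]},{"dp":[0,0,3],"twist":[0,0,0]},{"dp":[0,0,3],"twist":[0,0,0]},{"dp":[0,0,2.5],"twist":[0,0,0]},{"dp":[0,0,0],"twist":[0,0,0]}]'
python3 - <<'E'
from h import *
bstate()
im,d=camera("scene");cv2.imwrite("pics/s1.png",im[:,:,::-1])
E
```

```text
time: 2.95
position: [0.4854, -0.028, 0.2564]
ee_rot: [3.141, -0.0, 1.711]
wrist_force: [0.7, 0.8, 0.2]
grip_width: -0.004
grasp_force: 0.0
time: 3.7
position: [0.6136, -0.2439, 0.2547]
ee_rot: [-3.14, -0.0, 1.709]
wrist_force: [-0.2, 0.5, -0.8]
grip_width: 0.0
grasp_force: 0.0
time: 4.2
position: [0.61, -0.2392, 0.1062]
ee_rot: [-3.135, -0.004, 1.712]
wrist_force: [-0.9, 0.8, -1.1]
grip_width: 0.002
grasp_force: 0.0
t 4.2 board xy [ -10.1 -157. ] z 106.2 rot [-3.135 -0.004  1.712] Fboard [-0.8  0.9] -1.1 j [-0.37  0.6   0.16  1.14  0.    1.06] open 0.0
```

View pics/s1.png

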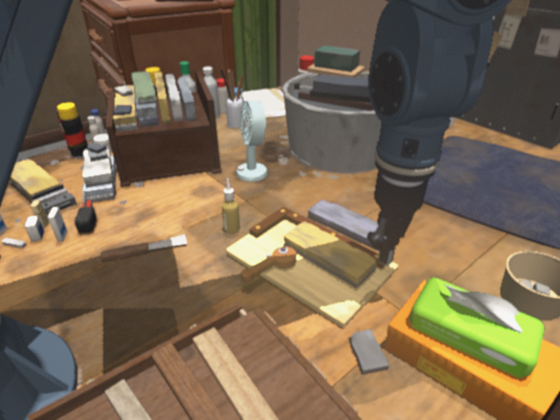

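The gripper is shut beside the stone's open end at about (388,255), clear of everything. I descend so the tips sit 6 mm over the plywood, then advance gently.

```bash
python3 -m creep '[{"dp":[0,0.2,1.5],"twist":[0,0,0]},{"dp":[0,0.2,1.5],"twist":[0,0,0]},{"dp":[0,0.1,1.5],"twist":[0,0,0]},{"dp":[0,0,1.2],"twist":[0,0,0]},{"dp":[0,0,0],"twist":[0,0,0]},{"dp":[0,0,0],"twist":[0,0,0]}]'
python3 -c 'from h import *;bstate()'
python3 -m creep '[{"dp":[0.5,0,0],"twist":[0,0,0]},{"dp":[0.5,0,0],"twist":[0,0,0]},{"dp":[0.5,0,0],"twist":[0,0,0]},{"dp":[0.3,0,0],"twist":[0,0,0]},{"dp":[0.3,0,0],"twist":[0,0,0]},{"dp":[0.3,0,0],"twist":[0,0,0]},{"dp":[0.3,0,0],"twist":[0,0,0]},{"dp":[0.3,0,0],"twist":[0,0,0]}]'
python3 -c 'from h import *;bstate()'
```

```text
time: 4.75
position: [0.6182, -0.24, 0.056]
ee_rot: [3.141, 0.001, 1.712]
wrist_force: [0.6, -0.3, 0.2]
grip_width: -0.002
grasp_force: 0.0
t 4.75 board xy [  -2.1 -158.9] z 56.0 rot [3.141e+00 1.000e-03 1.712e+00] Fboard [ 0.5 -0.4] 0.2 j [-0.37  0.64  0.1   1.03 -0.    1.06] open -0.0
time: 5.42
position: [0.6138, -0.2107, 0.0549]
ee_rot: [3.141, 0.002, 1.711]
wrist_force: [2.2, -6.5, 0.4]
grip_width: -0.001
grasp_force: 3.3
t 5.42 board xy [  -2.3 -129.4] z 54.9 rot [3.141e+00 2.000e-03 1.711e+00] Fboard [ 1.2 -6.8] 0.4 j [-0.33  0.62  0.05  1.   -0.    1.1 ] open -0.0
```

```bash
python3 -m creep '[{"dp":[0.4,0,0],"twist":[0,0,0]},{"dp":[0.4,0,0],"twist":[0,0,0]},{"dp":[0.4,0,0],"twist":[0,0,0]},{"dp":[0.4,0,0],"twist":[0,0,0]},{"dp":[0.4,0,0],"twist":[0,0,0]},{"dp":[0.4,0,0],"twist":[0,0,0]},{"dp":[0.4,0,0],"twist":[0,0,0]},{"dp":[0.4,0,0],"twist":[0,0,0]},{"dp":[0.3,0,0],"twist":[0,0,0]},{"dp":[0.3,0,0],"twist":[0,0,0]}]'
python3 - <<'E'
from h import *
bstate()
im,d=camera("top")
o=cut_out("top","stone_center")[0];m=o["mask"].astype(np.uint8);print(o["conf"],o["box"])
v,u=np.nonzero(m);p=plane("top",np.c_[u,v],.046)[:,:2]*1000
c,n=np.cos(.1404),np.sin(.1404);R=np.array([[c,-n],[n,c]]);b=(p-[598,-82.3])@R
print("stone extents",np.percentile(b,[.3,99.7],axis=0).round(1).tolist(),cv2.minAreaRect(b.astype(np.float32)))
E
```

```text
time: 6.25
position: [0.6085, -0.1731, 0.0549]
ee_rot: [3.141, 0.002, 1.711]
wrist_force: [1.3, -6.2, 1.1]
grip_width: -0.001
grasp_force: 3.4
t 6.25 board xy [ -2.3 -91.4] z 54.9 rot [3.141e+00 2.000e-03 1.711e+00] Fboard [ 0.4 -6.4] 1.1 j [-0.28  0.58 -0.    0.98 -0.    1.15] open -0.0
0.86 [268.0, 198.8, 339.3, 236.7]
stone extents [[-41.3, -60.2], [27.7, 100.3]] ((-6.838996887207031, 19.321788787841797), (70.4104232788086, 163.8792724609375), 0.3086585998535156)
```

```bash
python3 -m creep '[{"dp":[0.2,0,0],"twist":[0,0,0]},{"dp":[0.2,0,0],"twist":[0,0,0]},{"dp":[0.2,0,0],"twist":[0,0,0]},{"dp":[0.15,0,0],"twist":[0,0,0]}]'
python3 -m creep '[{"dp":[0.1,0,0],"twist":[0,0,0]},{"dp":[0.1,0,0],"twist":[0,0,0]}]'
python3 -c 'from h import *;bstate()'
```

```text
time: 6.68
position: [0.6074, -0.1657, 0.0548]
ee_rot: [3.141, 0.002, 1.711]
wrist_force: [1.4, -7.6, 2.9]
grip_width: 0.003
grasp_force: 3.6
time: 6.85
position: [0.6072, -0.164, 0.0549]
ee_rot: [3.141, 0.002, 1.711]
wrist_force: [1.1, -15.9, 2.0]
grip_width: -0.0
grasp_force: 8.0
t 6.85 board xy [ -2.4 -82.1] z 54.9 rot [3.141e+00 2.000e-03 1.711e+00] Fboard [ -1.2 -15.9] 2.0 j [-0.26  0.58 -0.02  0.97 -0.    1.17] open -0.0
```

The force is rising at the predicted place, so the stone is at the stop. I press slightly more, back off, and go round to the stone's −x side to nudge it to the fence.

```bash
python3 -m creep '[{"dp":[0.1,0,0],"twist":[0,0,0]},{"dp":[0,0,0],"twist":[0,0,0]},{"dp":[0,0,0],"twist":[0,0,0]}]'
python3 -m creep '[{"dp":[-0.5,0,0],"twist":[0,0,0]},{"dp":[-1,0,0],"twist":[0,0,0]},{"dp":[-1,0,0],"twist":[0,0,0]},{"dp":[0,0,-2],"twist":[0,0,0]},{"dp":[0,0,-2],"twist":[0,0,0]},{"dp":[0,0,-1],"twist":[0,0,0]},{"dp":[2,-2,0],"twist":[0,0,0]},{"dp":[2,-2,0],"twist":[0,0,0]},{"dp":[2,-2,0],"twist":[0,0,0]},{"dp":[2.5,-2,0],"twist":[0,0,0]},{"dp":[0,0,0],"twist":[0,0,0]},{"dp":[0,0,0],"twist":[0,0,0]}]'
python3 - <<'E'
from h import *
bstate()
im,d=camera("top")
cv2.imwrite("pics/t2.png",cv2.resize(im[165:300,240:400],None,fx=5,fy=4.4,interpolation=cv2.INTER_CUBIC)[:,:,::-1])
E
```

```text
time: 7.1
position: [0.6071, -0.1639, 0.0549]
ee_rot: [3.141, 0.004, 1.71]
wrist_force: [1.8, -16.1, 1.1]
grip_width: 0.001
grasp_force: 7.4
time: 8.1
position: [0.5181, -0.1134, 0.1044]
ee_rot: [-3.141, -0.0, 1.713]
wrist_force: [1.0, -1.3, 0.1]
grip_width: -0.004
grasp_force: 0.0
t 8.1 board xy [-83.5 -19.6] z 104.4 rot [-3.141 -0.     1.713] Fboard [ 0.8 -1.4] 0.1 j [-0.22  0.35 -0.24  0.98  0.    1.21] open -0.0
```

View pics/t2.png

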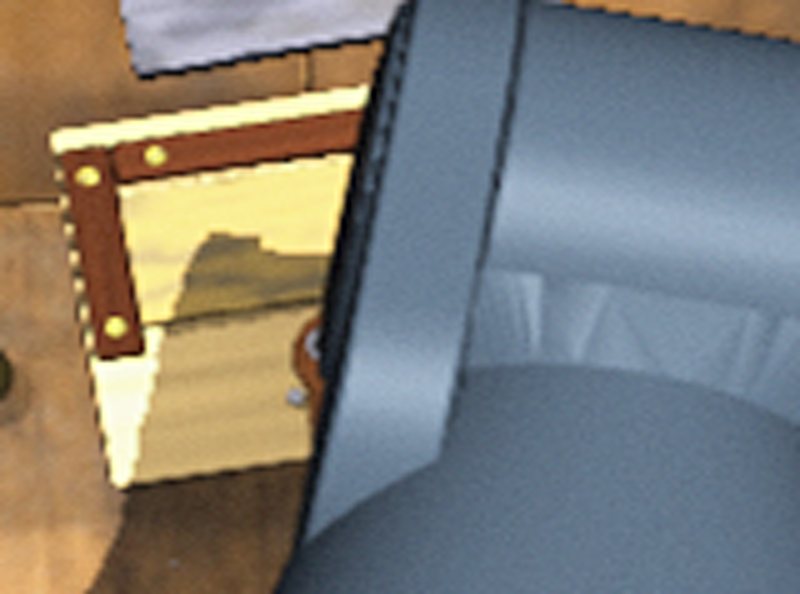

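The stone's end now meets the stop's inner face, at crop (120–142, 185–320), with a thin gap to the fence. The cam is still open. I go down beside the stone and push it to the fence.

```bash
python3 -m creep '[{"dp":[-0.8,0,1.2],"twist":[0,0,0]},{"dp":[0,0,1.6],"twist":[0,0,0]},{"dp":[0,0,1.6],"twist":[0,0,0]},{"dp":[0,0,0.6],"twist":[0,0,0]},{"dp":[0,0,0],"twist":[0,0,0]},{"dp":[0,0.5,0],"twist":[0,0,0]},{"dp":[0,0.5,0],"twist":[0,0,0]},{"dp":[0,0.4,0],"twist":[0,0,0]},{"dp":[0,0.4,0],"twist":[0,0,0]},{"dp":[0,0.4,0],"twist":[0,0,0]},{"dp":[0,0.2,0],"twist":[0,0,0]},{"dp":[0,0.2,0],"twist":[0,0,0]}]'
python3 -c 'from h import *;bstate()'
```

```text
time: 9.15
position: [0.5462, -0.1181, 0.0544]
ee_rot: [3.141, 0.0, 1.712]
wrist_force: [-0.3, 0.2, 0.4]
grip_width: 0.0
grasp_force: 0.1
t 9.15 board xy [-56.3 -28.2] z 54.4 rot [3.141 0.    1.712] Fboard [-0.3  0.3] 0.4 j [-0.21  0.45 -0.23  0.89 -0.    1.22] open 0.0
```

```bash
python3 -m creep '[{"dp":[0,0.2,0],"twist":[0,0,0]},{"dp":[0,0.2,0],"twist":[0,0,0]},{"dp":[0,0.2,0],"twist":[0,0,0]},{"dp":[0,0.1,0],"twist":[0,0,0]}]'
python3 -m creep '[{"dp":[0,0.1,0],"twist":[0,0,0]},{"dp":[0,0.1,0],"twist":[0,0,0]}]'
python3 -c 'from h import *;bstate()'
```

```text
time: 9.48
position: [0.5515, -0.1181, 0.054]
ee_rot: [-3.139, 0.002, 1.711]
wrist_force: [-13.2, -9.3, 6.3]
grip_width: 0.002
grasp_force: 7.7
time: 9.65
position: [0.5518, -0.1181, 0.0539]
ee_rot: [-3.136, 0.002, 1.71]
wrist_force: [-25.2, -10.6, 16.5]
grip_width: 0.002
grasp_force: 13.9
t 9.65 board xy [-50.7 -28.9] z 53.9 rot [-3.136e+00  2.000e-03  1.710e+00] Fboard [-26.4  -7. ] 16.5 j [-0.21  0.47 -0.21  0.9  -0.    1.22] open 0.0
```

The stone is flat at the fence (TCP where predicted, force up). Next I go round to the +y side of the handle's outer end, turning the tool 10° to match it.

```bash
python3 -m creep '[{"dp":[0,-1,0],"twist":[0,0,0]},{"dp":[0,-1.5,0],"twist":[0,0,0]},{"dp":[0,0,-2],"twist":[0,0,0]},{"dp":[0,0,-2],"twist":[0,0,0]},{"dp":[0,0,-2],"twist":[0,0,0]},{"dp":[2.5,-1.5,0],"twist":[0,0,0]},{"dp":[2.5,-1.5,0],"twist":[0,0,0]},{"dp":[2.5,-1.5,0],"twist":[0,0,0]},{"dp":[3.2,-1.5,0],"twist":[0,0,0]},{"dp":[0,0,0],"twist":[0,0,5]},{"dp":[0,0,0],"twist":[0,0,5]},{"dp":[0,0,0],"twist":[0,0,0]}]'
python3 - <<'E'
from h import *
bstate()
im,d=camera("top")
c,n=np.cos(.1404),np.sin(.1404);R=np.array([[c,-n],[n,c]])
for l,z in [("stone_center",.046),("cam_lever",.0375)]:
    for o in cut_out("top",l)[:1]:
        v,u=np.nonzero(o["mask"]);b=(plane("top",np.c_[u,v],z)[:,:2]*1000-[598,-82.3])@R
        print(l,round(o["conf"],2),b.min(0).round(),b.max(0).round(),[np.round(x,1) for x in cv2.minAreaRect(b.astype(np.float32))])
cv2.imwrite("pics/t3.png",cv2.resize(im[165:300,240:400],None,fx=5,fy=4.4,interpolation=cv2.INTER_CUBIC)[:,:,::-1])
E
```

```text
time: 10.65
position: [0.4554, -0.0225, 0.1146]
ee_rot: [3.141, 0.0, 1.534]
wrist_force: [0.3, -0.6, -0.2]
grip_width: 0.001
grasp_force: 0.0
t 10.65 board xy [-132.8   79.2] z 114.6 rot [3.141 0.    1.534] Fboard [ 0.2 -0.7] -0.2 j [-0.05  0.2  -0.42  0.95 -0.    1.56] open 0.0
stone_center 0.77 [-31. -72.] [ 35. 110.] [array([11.1, 17. ]), array([184.4,  62.9]), np.float64(82.7)]
```

View pics/t3.png

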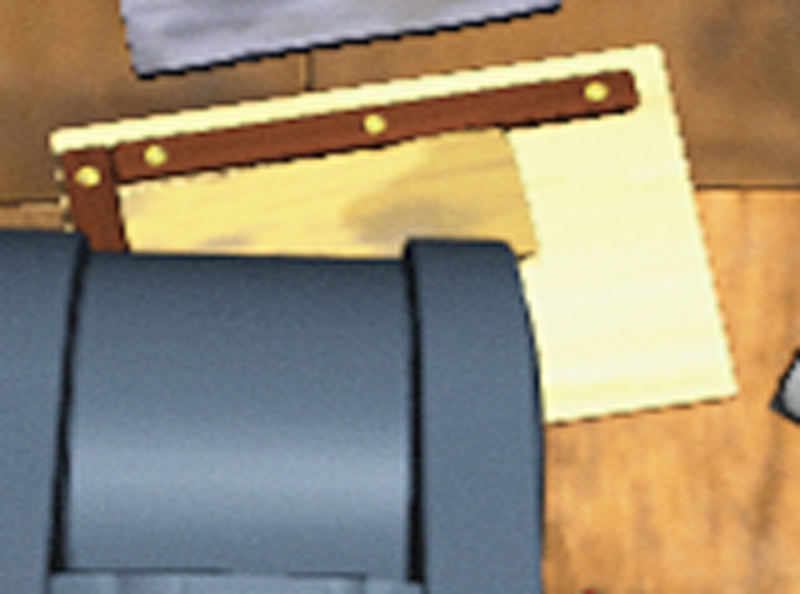

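The stone sits at both stop and fence: its left end is on the stop, its top edge is along the fence, and it reads y −72…110 and x up to 35. I descend behind the handle and start the arc.

```bash
python3 -m creep '[{"dp":[0,-0.4,1.6],"twist":[0,0,0]},{"dp":[0,0,1.6],"twist":[0,0,0]},{"dp":[0,0,1.6],"twist":[0,0,0]},{"dp":[0,0,1.6],"twist":[0,0,0]},{"dp":[0,0,0.2],"twist":[0,0,0]},{"dp":[-0.4,0,0],"twist":[0,0,0]},{"dp":[-0.4,0,0],"twist":[0,0,0]},{"dp":[-0.4,0,0],"twist":[0,0,0]},{"dp":[-0.2,0,0],"twist":[0,0,0]}]'
python3 -c 'from h import *;bstate()'
python3 -m creep '[{"dp":[-0.7,-0.14,0],"twist":[0,0,-5]},{"dp":[-0.7,-0.14,0],"twist":[0,0,-5]},{"dp":[-0.7,-0.14,0],"twist":[0,0,-5]},{"dp":[-0.7,-0.14,0],"twist":[0,0,-5]},{"dp":[-0.7,-0.14,0],"twist":[0,0,-5]},{"dp":[-0.7,-0.14,0],"twist":[0,0,-5]}]'
python3 -c 'from h import *;bstate()'
```

```text
time: 11.55
position: [0.4517, -0.0376, 0.0492]
ee_rot: [3.14, 0.0, 1.537]
wrist_force: [0.8, 0.4, -0.2]
grip_width: -0.002
grasp_force: 0.0
t 11.55 board xy [-138.6   64.8] z 49.2 rot [3.14  0.    1.537] Fboard [0.9 0.3] -0.2 j [-0.08  0.27 -0.52  0.78 -0.    1.52] open -0.0
time: 12.05
position: [0.4507, -0.0798, 0.0489]
ee_rot: [3.141, 0.0, 2.065]
wrist_force: [-0.7, 0.4, 0.2]
grip_width: -0.002
grasp_force: 0.2
t 12.05 board xy [-145.5   23.1] z 48.9 rot [3.141 0.    2.065] Fboard [-0.6  0.5] 0.2 j [-0.18  0.28 -0.51  0.78  0.    0.9 ] open -0.0
```

```bash
python3 -m creep '[{"dp":[-0.7,-0.14,0],"twist":[0,0,-5]},{"dp":[-0.7,-0.14,0],"twist":[0,0,-5]},{"dp":[-0.7,-0.14,0],"twist":[0,0,-5]},{"dp":[-0.7,-0.14,0],"twist":[0,0,-5]},{"dp":[-0.7,-0.14,0],"twist":[0,0,-5]},{"dp":[-0.7,-0.14,0],"twist":[0,0,-5]},{"dp":[-0.7,-0.14,0],"twist":[0,0,-5]},{"dp":[-0.42,-0.08,0],"twist":[0,0,-3]},{"dp":[0,0,0],"twist":[0,0,0]}]'
cat >> h.py <<'E'
def lev(): # lever angle implied by TCP touching the handle with half-width 19.5, and force along -push dir
    s=get_state();c,n=np.cos(.1404),np.sin(.1404);R=np.array([[c,-n],[n,c]])
    r=(s["position"][:2]*1000-[598,-82.3])@R-[-64.5,30];D=np.hypot(*r)
    a=np.unwrap([3,np.arctan2(r[1],r[0])])[1]+np.arcsin(19.5/D)
    print("q~",round(a-2.967,3),"radius",D.round(1),"F tang",round(float(-(np.array(s["wrist_force"][:2])@R)@[-np.sin(a),np.cos(a)]),1))
E
python3 -c 'from h import *;bstate();lev()'
```

```text
time: 12.8
position: [0.4803, -0.1243, 0.0487]
ee_rot: [3.141, 0.001, 2.726]
wrist_force: [0.8, 0.1, -0.4]
grip_width: 0.001
grasp_force: 0.2
t 12.8 board xy [-122.4  -25.1] z 48.7 rot [3.141e+00 1.000e-03 2.726e+00] Fboard [ 0.8 -0. ] -0.4 j [-0.25  0.35 -0.41  0.81 -0.    0.16] open 0.0
q~ 1.181 radius 80.0 F tang -0.7
```

```bash
python3 -m creep '[{"dp":[-0.28,-0.06,0],"twist":[0,0,-2]},{"dp":[-0.28,-0.06,0],"twist":[0,0,-2]},{"dp":[-0.28,-0.06,0],"twist":[0,0,-2]},{"dp":[-0.2,-0.04,0],"twist":[0,0,-1.5]},{"dp":[0,0,0],"twist":[0,0,0]}]'
python3 -c 'from h import *;lev()'
python3 -m creep '[{"dp":[-0.1,-0.02,0],"twist":[0,0,-0.7]},{"dp":[-0.1,-0.02,0],"twist":[0,0,-0.7]},{"dp":[0,0,0],"twist":[0,0,0]}]'
python3 -c 'from h import *;lev()'
```

```text
time: 13.22
position: [0.4886, -0.1297, 0.0486]
ee_rot: [-3.141, 0.0, 2.854]
wrist_force: [-2.3, -0.1, -0.3]
grip_width: 0.001
grasp_force: 0.8
q~ 1.306 radius 79.6 F tang 2.2
time: 13.47
position: [0.4902, -0.1304, 0.0484]
ee_rot: [-3.141, -0.0, 2.879]
wrist_force: [-4.2, -1.3, 1.7]
grip_width: 0.0
grasp_force: 2.0
q~ 1.329 radius 79.5 F tang 3.7
```

```bash
python3 -m creep '[{"dp":[-0.1,-0.02,0],"twist":[0,0,-0.5]},{"dp":[-0.1,-0.02,0],"twist":[0,0,-0.5]},{"dp":[0,0,0],"twist":[0,0,0]}]'
python3 -c 'from h import *;lev()'
python3 -m creep '[{"dp":[-0.1,-0.02,0],"twist":[0,0,-0.5]},{"dp":[0,0,0],"twist":[0,0,0]}]'
python3 -c 'from h import *;lev()'
```

```text
time: 13.72
position: [0.4916, -0.1312, 0.0483]
ee_rot: [-3.141, -0.001, 2.896]
wrist_force: [-6.9, -0.7, 3.8]
grip_width: 0.002
grasp_force: 3.4
q~ 1.349 radius 79.4 F tang 6.5
time: 13.88
position: [0.492, -0.1315, 0.0481]
ee_rot: [-3.141, -0.002, 2.905]
wrist_force: [-10.6, -0.3, 6.5]
grip_width: 0.002
grasp_force: 5.1
q~ 1.355 radius 79.5 F tang 10.2
```

```bash
python3 -m creep '[{"dp":[-0.08,-0.01,0],"twist":[0,0,-0.3]},{"dp":[0,0,0],"twist":[0,0,0]},{"dp":[0,0,0],"twist":[0,0,0]}]'
python3 -c 'from h import *;lev()'
```

```text
time: 14.13
position: [0.4927, -0.1318, 0.0481]
ee_rot: [-3.141, -0.002, 2.91]
wrist_force: [-8.7, -0.5, 4.0]
grip_width: -0.001
grasp_force: 4.7
q~ 1.366 radius 79.4 F tang 8.4
```

```bash
python3 -m creep '[{"dp":[-0.1,-0.02,0],"twist":[0,0,-0.4]},{"dp":[0,0,0],"twist":[0,0,0]},{"dp":[0,0,0],"twist":[0,0,0]}]'
python3 -c 'from h import *;lev()'
python3 -m creep '[{"dp":[-0.05,-0.01,0],"twist":[0,0,-0.3]},{"dp":[0,0,0],"twist":[0,0,0]},{"dp":[0,0,0],"twist":[0,0,0]}]'
python3 -c 'from h import *;lev()'
```

```text
time: 14.38
position: [0.4931, -0.1321, 0.0479]
ee_rot: [-3.141, -0.003, 2.917]
wrist_force: [-13.3, 1.0, 7.0]
grip_width: 0.001
grasp_force: 6.5
q~ 1.371 radius 79.5 F tang 13.1
time: 14.63
position: [0.4933, -0.1322, 0.0479]
ee_rot: [-3.141, -0.004, 2.922]
wrist_force: [-15.0, 1.1, 8.5]
grip_width: -0.002
grasp_force: 7.5
q~ 1.374 radius 79.5 F tang 14.9
```

The handle-end equivalent is about 13 N at q ≈ 1.37, which is a firm grip. I back straight off, rise, swing clear and check.

```bash
python3 -m creep '[{"dp":[0.5,0,0],"twist":[0,0,0]},{"dp":[1,0,0],"twist":[0,0,0]},{"dp":[1.5,0,0],"twist":[0,0,0]},{"dp":[0,0,-3],"twist":[0,0,0]},{"dp":[0,0,-3],"twist":[0,0,0]},{"dp":[0,0,-3],"twist":[0,0,0]},{"dp":[0,0,-3],"twist":[0,0,0]},{"dp":[0,0,-3],"twist":[0,0,0]},{"dp":[0,0,0],"twist":[0,0,0]}]'
python3 -m creep '[{"dp":[0,-3,0],"twist":[0,0,0]},{"dp":[0,-3,0],"twist":[0,0,0]},{"dp":[0,-3,0],"twist":[0,0,0]},{"dp":[0,-3,0],"twist":[0,0,0]},{"dp":[0,-3,0],"twist":[0,0,0]},{"dp":[0,-3,0],"twist":[0,0,0]},{"dp":[0,-3,0],"twist":[0,0,0]},{"dp":[0,-3,0],"twist":[0,0,0]},{"dp":[0,-3,0],"twist":[0,0,0]},{"dp":[0,0,0],"twist":[0,0,0]}]'
python3 - <<'E'
from h import *
bstate()
im,d=camera("top")
c,n=np.cos(.1404),np.sin(.1404);R=np.array([[c,-n],[n,c]])
for l,z in [("stone_center",.046),("cam_lever",.0375)]:
    for o in cut_out("top",l)[:1]:
        v,u=np.nonzero(o["mask"]);b=(plane("top",np.c_[u,v],z)[:,:2]*1000-[598,-82.3])@R
        print(l,round(o["conf"],2),b.min(0).round(),b.max(0).round(),[np.round(x,1) for x in cv2.minAreaRect(b.astype(np.float32))])
cv2.imwrite("pics/t4.png",cv2.resize(im[165:300,240:400],None,fx=5,fy=4.4,interpolation=cv2.INTER_CUBIC)[:,:,::-1])
E
```

```text
time: 15.38
position: [0.4685, -0.1266, 0.204]
ee_rot: [-3.142, 0.008, 2.922]
wrist_force: [0.4, -0.7, 0.1]
grip_width: 0.004
grasp_force: 0.0
time: 16.22
position: [0.4065, -0.3939, 0.1981]
ee_rot: [-3.14, 0.001, 2.919]
wrist_force: [-0.6, -0.5, -0.0]
grip_width: 0.003
grasp_force: 0.0
t 16.22 board xy [-233.2 -281.7] z 198.1 rot [-3.140e+00  1.000e-03  2.919e+00] Fboard [-0.7 -0.5] -0.0 j [-0.77  0.36  0.02  1.23 -0.   -0.55] open 0.0
stone_center 0.97 [-37. -70.] [ 37. 110.] [array([ 0.5, 20.3]), array([180.7,  72.2]), np.float64(89.2)]
cam_lever 0.7 [-108.  -63.] [-32.  47.] [array([-78.7,  -5.5]), array([118.2,  47.7]), np.float64(53.2)]
```

View pics/t4.png

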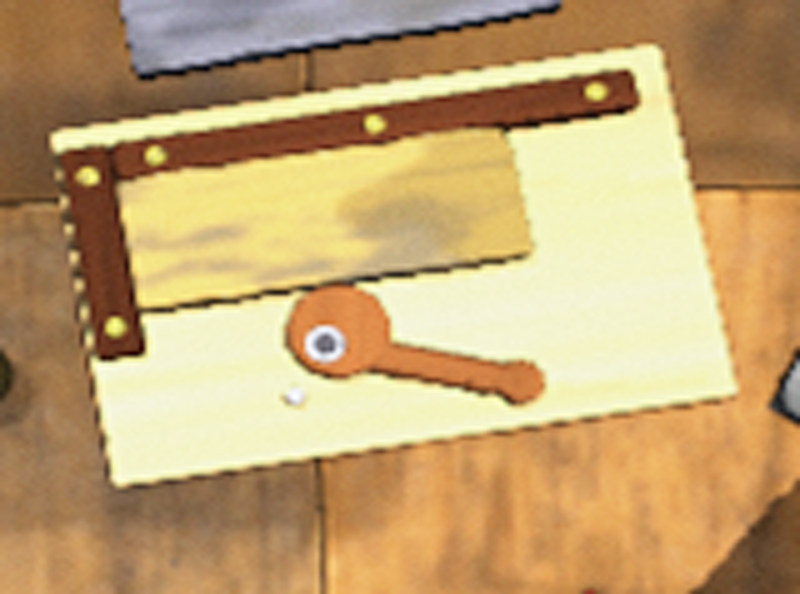

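The picture shows the stone tight in the corner of stop and fence. The cam at (338,330) touches its side and the handle end at (522,382) reads q ≈ 1.39. The bystanders are unmoved and the arm is clear.

```bash
python3 -c 'from plant import *;print(close_job())'
```

```text
the job is handed in; nothing more can be done
None
```

I pushed the stone against the end stop and fence, turned the cam to about 1.37–1.39 rad with roughly 13 N at the handle's end, and handed the job in at about 16 s; the judge's verdict was not shown, and the cam's grip on the stone was not measured directly.

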